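# Touch along a row of sprung sample tubes

### The arm

A 6-joint arm with a two-finger parallel gripper is mounted at the origin on the work surface. World frame = base frame: x ahead of the robot, y to its left, z up, the work surface at z = 0. Lengths are in m, angles in rad, forces in N, time in s.
With the tool pointing down it reaches from about 0.3 to 0.75 m from the base axis. Payload 8.5 kg.
Tool frame: the origin (TCP) lies at the very end of the fingers, on their centre line; the grasp point (between the pads) lies 19 mm behind it; z points along the fingers, y is the line along which they close (so a half turn about z gives the same grasp; the last joint's range is limited). The gripper opens to 88 mm and grips with 3 to 60 N. Pads are 18 mm wide; open, the fingers measure 123 mm over their backs; the gripper's body (75 mm by 187 mm) begins 45 mm behind the grasp point.
Start: joints at [1.004, 0.381, 1.297, -0, 1.464, -0.215], TCP at [0.19, 0.516, 0.239] pointing down, gripper open.
Joint ranges: [-3.11, 3.11], [-0.89, 2.33], [0.22, 2.48], [-1.42, 4.56], [0.17, 2.85], [-2.88, 2.88]. Speed limits (rad/s): [2.39, 2.39, 3.14, 3.14, 3.14, 3.14].

### API

Orientations are given as a unit quaternion [x, y, z, w].
In Python, from workcell import robot gives the robot as it stands.
- The arm moves only by the tool arm_command, never from a script. Its argument "commands" is a list of rows, each an object with "twist": the turn, a rotation vector about the tool's x, y, z in units of 6 degrees (1.0 is 6 degrees), a list of three; "translation": the shift along the tool's x, y, z in mm, a list of three; "grip": the gripper's target within -1 to 1 (fully open at 1, half-way at 0, shut at -1). A call has exactly 8 rows; each row shifts and turns the commanded pose from where the row before left it, along the tool's axes as they then stand; what a row does not reach is not made up. A row lasts 1/10 s, in which the tool goes at most 50 mm and 8.59 degrees, less where a joint would pass 70% of its speed; a pose out of reach is approached as far as the arm can. A call with a gripper value outside its range is refused whole. The fingers move at their own pace and stop on an object; "squeeze" is the grip in N (left out, the last holds). Time passes only in rows, so rows that do not move let the fingers close, or fill a call up. It gives the time, the measured TCP pose, the force, the opening and the grip force at its end, in the units of the state.
- robot.observe(): the state, without advancing time (a new reading comes with each control period).
- robot.read_camera(name): name is "side" or "top" or "wrist"; returns (picture, depth): 420x560x3 uint8, red, green, blue; 420x560 float32, m along the optical axis (not along the pixel's ray), 0 where there is no reading.
- robot.camera_model(name): a dict with "K" (3x3 intrinsics, pixels), "k1" (the pictures are not rectified: a ray, as slopes to the right and down, at radius r is drawn at 1 + k1 r^2 times it, then the intrinsics apply), "cam_to_world" (4x4, takes a point from camera to world coordinates). Camera axes: x right, y down, z forward; pixel columns grow to the right and rows downward; lengths in m; the calibration is good to about 2 mm. A picture is of the moment at which its call begins: read the wrist's pose just before it. camera_model takes no time and is no camera call; for the wrist camera it gives the pose at the moment of the call.
- robot.sign_off(): hands the job in; it is judged then, once.
The state is a dict: "time": time; "joint_positions": joint angles; "joint_velocities": joint speeds; "tau": joint torques, N m; "tool_pos": TCP position; "tcp_rot": TCP orientation; "force": force on the tool from outside, world axes, zero at the start; "moment": the same for the moment, N m; "grip_width": finger opening in m; "grip_force": force on a finger pad.
Only numpy, scipy, OpenCV 4.12 (cv2) and the standard library are available. Lean on these libraries where they do the work, as an engineer would, in place of code of your own. Each camera call takes 0.05 s, during which the arm holds its last target. There are 200 camera calls.

### The job

Check that the four purple-capped tubes in the white rack ride freely on their springs before the rack goes into the analyser: with closed fingertips go along the row from the green end of the rack, touching the caps one at a time from above so that each dips about 5 mm and springs back up. Press gently, never down to the stop; do not grip or lift anything or shove the rack, leave the pot, bottle and box beside it alone, and finish with the hand clear.

Things in the scene. Friction and masses are not known exactly. Their poses are not given: they have to be found in the camera images.
- rack: loose white plastic tube rack, 195 x 61 x 66 mm, about 0.9 kg, turned any way; origin at the centre of its underside, z up. Four tubes in a row along its x axis, at x = -60, -20, 20, 60 mm; the end block at -x is green, the one at +x is white. Upright tubes 13 mm thick with purple caps 17 mm across, 23 mm high, slightly domed; cap tops lie 108 mm above the bench, 42 mm above the end blocks
- rack_far_end (a point): centre of the top of the rack's white end block (the end away from the green one), 66 mm above the bench
- cap1 (a point): centre of the top of purple cap 1 (next to the green end, touched first), 108 mm above the bench when the tube is up; moves down with the tube
- cap2 (a point): centre of the top of purple cap 2 (second), 108 mm above the bench when the tube is up; moves down with the tube
- cap3 (a point): centre of the top of purple cap 3 (third), 108 mm above the bench when the tube is up; moves down with the tube
- cap4 (a point): centre of the top of purple cap 4 (next to the white end, touched last), 108 mm above the bench when the tube is up; moves down with the tube
- tube1 (a joint): how far tube 1 is pressed down: 0 m up (spring at rest) to 0.016 m at its bottom stop; the spring pushes back with about 0.4 N when it starts to move and 0.6 N more for every mm (about 3.4 N at 5 mm)
- tube2 (a joint): how far tube 2 is pressed down: 0 m up (spring at rest) to 0.016 m at its bottom stop; the spring pushes back with about 0.4 N when it starts to move and 0.6 N more for every mm (about 3.4 N at 5 mm)
- tube3 (a joint): how far tube 3 is pressed down: 0 m up (spring at rest) to 0.016 m at its bottom stop; the spring pushes back with about 0.4 N when it starts to move and 0.6 N more for every mm (about 3.4 N at 5 mm)
- tube4 (a joint): how far tube 4 is pressed down: 0 m up (spring at rest) to 0.016 m at its bottom stop; the spring pushes back with about 0.4 N when it starts to move and 0.6 N more for every mm (about 3.4 N at 5 mm)
- pot: loose lidded stainless steel pot, 66 mm across, 74 mm high with its knob, origin at the centre of its underside; bystander, 0.10 to 0.13 m to one side of the row
- reagent: loose amber reagent bottle with a white cap, 48 mm across, 95 mm high, origin at the centre of its underside; bystander, 0.10 to 0.13 m to the other side of the row
- kit: loose red cardboard test-kit box, 75 x 50 x 45 mm, origin at the centre of its underside; bystander on the same side as the bottle

How it is judged:
On the way, in this order (a step that is already met when the one before it is completed fails the run):
1. cap 1 is dipped by more than 2 mm by the fingers while the other three are up (value of joint tube1 above 0.002 m and contact force between the fingers and rack above 0.3 N and value of joint each of tube2, tube3, tube4 below 0.0012 m), for 0.1 s.
2. cap 2 is dipped by more than 2 mm by the fingers while the other three are up (value of joint tube2 above 0.002 m and contact force between the fingers and rack above 0.3 N and value of joint each of tube1, tube3, tube4 below 0.0012 m), for 0.1 s.
3. cap 3 is dipped by more than 2 mm by the fingers while the other three are up (value of joint tube3 above 0.002 m and contact force between the fingers and rack above 0.3 N and value of joint each of tube1, tube2, tube4 below 0.0012 m), for 0.1 s.
4. cap 4 is dipped by more than 2 mm by the fingers while the other three are up (value of joint tube4 above 0.002 m and contact force between the fingers and rack above 0.3 N and value of joint each of tube1, tube2, tube3 below 0.0012 m), for 0.1 s.
At the end, for the whole second after the job is handed in: Each cap in turn from the green end was dipped by the fingers over 2 mm for 0.1 s with the other three up (within 1.2 mm). At the end all are up, the rack stands still and upright within 20 mm of its start (white end 25 mm), and pot, bottle and box are within 20 mm of theirs (value of joint each of tube1, tube2, tube3, tube4 below 0.0012 m and distance of each of rack, pot, reagent, kit from where it was at the start of the episode below 0.02 m and distance of rack_far_end from where it was at the start of the episode below 0.025 m and angle between rack's own z axis and vertical below 0.05 rad and linear speed of rack below 0.01 m/s and angle between each of pot, reagent, kit's own z axis and vertical below 0.1 rad); the robot touches nothing.
It fails at once if a tube is pressed too hard (more than 12 mm down) (value of joint any of tube1, tube2, tube3, tube4 above 0.012 m).
It fails at once if the rack is lifted (more than 8 mm), tipped (more than 0.12 rad) or shoved by more than 25 mm (height (world z) of rack above 0.008 m or angle between rack's own z axis and vertical above 0.12 rad or distance of rack from where it was at the start of the episode above 0.025 m or distance of rack_far_end from where it was at the start of the episode above 0.03 m).
It fails at once if the pot, bottle or box is lifted (more than 10 mm), shifted (more than 20 mm) or tipped (more than 0.3 rad) (height (world z) of any of pot, reagent, kit above 0.01 m or distance of any of pot, reagent, kit from where it was at the start of the episode above 0.02 m or angle between any of pot, reagent, kit's own z axis and vertical above 0.3 rad).
It also fails if it takes over 45 s, if anything falls off the work surface, if the arm or the gripper's body presses on something with over 40 N, if the wrist force passes 120 N, or if a joint passes its speed limit or range.

## Working session

There is one attempt and no reset: what is moved stays moved. The work goes in short steps, Python scripts to look and compute and a tool call to move; the robot and the scene stay as the last step left them, time stands still between calls to the robot, and variables do not carry over. Pictures are saved under pics/ and viewed, at most 10 in all, crops included, and the job is handed in when it is done.

Besides the shell and the picture viewer there is one more tool, called after "Call:" in YAML: its name, and indented under it one key for each argument. arm_command: Moves the arm, as the interface text tells. Its arguments: {"type":"object","properties":{"commands":{"type":"array"},"squeeze":{"type":"number"}},"required":["commands"]}

```bash
mkdir -p pics; cat > h.py <<'E'
import numpy as np, cv2
from workcell import robot
def cloud(name):
    m=robot.camera_model(name); im,d=robot.read_camera(name)
    K=np.array(m["K"]);k1=m["k1"];T=np.array(m["cam_to_world"])
    v,u=np.mgrid[0:420,0:560]
    p=np.stack([u,v],-1).reshape(-1,1,2).astype(float)
    s=cv2.undistortPoints(p,K,np.array([k1,0,0,0.])).reshape(420,560,2)
    P=np.dstack([s*d[...,None],d])
    W=P@T[:3,:3].T+T[:3,3]; W[d==0]=np.nan
    return im,d,W
E
python3 - <<'E'
from h import *
s=robot.observe(); print(s)
im,d,W=cloud("top"); cv2.imwrite("pics/top.png",im[...,::-1]); np.savez("top.npz",im=im,W=W)
hsv=cv2.cvtColor(im,cv2.COLOR_RGB2HSV)
m=((hsv[...,0]>120)&(hsv[...,0]<165)&(hsv[...,1]>60)).astype(np.uint8)
n,l,st,c=cv2.connectedComponentsWithStats(m)
for i in range(1,n):
    if st[i,4]>20:
        w=W[l==i]; print(c[i],st[i],np.nanmedian(w,0),np.nanmax(w[:,2]))
E
```

```text
{'time': 0.0, 'joint_positions': array([ 1.00370423e+00,  3.81168561e-01,  1.29824876e+00, -4.87855937e-05,
        1.46358777e+00, -2.15282304e-01]), 'joint_velocities': array([-4.56426160e-04, -2.35953958e-04, -3.60396854e-05,  1.08149936e-03,
        2.77940998e-04,  6.83494565e-04]), 'tau': array([-8.21698322e-04, -4.37935138e+01, -2.24551857e+01,  7.13126035e-02,
        3.53338954e-02, -1.18245816e-04]), 'tool_pos': array([0.18937882, 0.51606865, 0.23815655]), 'tcp_rot': array([ 1.74996514e-01,  9.84568799e-01, -6.62117849e-04, -2.46853545e-04]), 'force': array([ 0.15091499,  0.27544712, -0.24189076]), 'moment': array([-0.03955312,  0.03266023, -0.02676013]), 'grip_force': 0.0, 'grip_width': 0.08830702860395002}
[275.81343284 165.47014925] [270 159  13  14 134] [0.63250087 0.046032   0.10689538] 0.11009551337515577
[259.08130081 191.14634146] [253 185  13  14 123] [0.59946022 0.06861732 0.10704612] 0.1110960608806918
[242.41129032 216.95967742] [236 211  13  13 124] [0.56685882 0.09090008 0.10739232] 0.1109687513948544
[225.41221374 242.96183206] [219 237  14  13 131] [0.5342288  0.11314386 0.10736979] 0.10991684062842422
```

View pics/top.png

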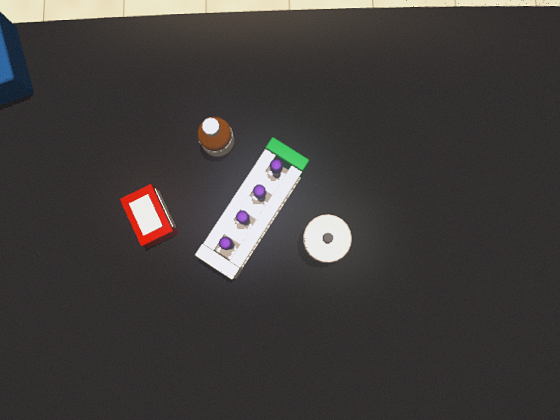

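The picture shows four caps running from the green end at pixel (276,165), which is cap 1, to (225,243), which is cap 4. They measure 40 mm apart and 107 mm high, as they should be. I'll turn tool x along the row, close the fingers and move above cap 1.

Call:
arm_command:
  commands:
    - {"twist": [0,0,1.2],"translation": [0,0,0],"grip": -1}
    - {"twist": [0,0,1.15],"translation": [-20,-5,0],"grip": -1}
    - {"twist": [0,0,0],"translation": [-44,-9,0],"grip": -1}
    - {"twist": [0,0,0],"translation": [-44,-9,0],"grip": -1}
    - {"twist": [0,0,0],"translation": [-44,-9,0],"grip": -1}
    - {"twist": [0,0,0],"translation": [-44,-9,0],"grip": -1}
    - {"twist": [0,0,0],"translation": [-44,-9,0],"grip": -1}
    - {"twist": [0,0,0],"translation": [-44,-9,0],"grip": -1}
  squeeze: 5

```text
time: 0.85
tool_pos: [0.3936, 0.3078, 0.2385]
tcp_rot: [0.294, 0.956, -0.0, -0.0]
force: [0.0, 0.4, 0.3]
grip_width: 0.026
grip_force: 0.0
```

Call:
arm_command:
  commands:
    - {"twist": [0,0,0],"translation": [-44,-10,0],"grip": -1}
    - {"twist": [0,0,0],"translation": [-44,-10,0],"grip": -1}
    - {"twist": [0,0,0],"translation": [-44,-10,0],"grip": -1}
    - {"twist": [0,0,0],"translation": [-44,-10,0],"grip": -1}
    - {"twist": [0,0,0],"translation": [-44,-10,0],"grip": -1}
    - {"twist": [0,0,0],"translation": [-44,-10,0],"grip": -1}
    - {"twist": [0,0,0],"translation": [-40,-10,0],"grip": -1}
    - {"twist": [0,0,0],"translation": [0,0,0],"grip": -1}

```text
time: 1.65
tool_pos: [0.6069, 0.0766, 0.2371]
tcp_rot: [0.297, 0.955, -0.001, -0.001]
force: [-0.1, 1.3, -0.4]
grip_width: 0.0002
grip_force: 0.0
```

```bash
cat > m.py <<'E'
from h import *
import sys
from scipy.spatial.transform import Rotation as R
def look(cam):
    s=robot.observe(); r=R.from_quat(s["tcp_rot"]).as_matrix(); p=s["tool_pos"]
    print(s["time"],p,s["grip_width"],s["force"]); print("x",r[:,0],"z",r[:,2])
    im,d,W=cloud(cam); cv2.imwrite(f"pics/{cam}_{s['time']:.2f}.png",im[...,::-1])
    hsv=cv2.cvtColor(im,cv2.COLOR_RGB2HSV)
    m=((hsv[...,0]>120)&(hsv[...,0]<165)&(hsv[...,1]>60)).astype(np.uint8)
    n,l,st,c=cv2.connectedComponentsWithStats(m)
    for i in range(1,n):
        if st[i,4]>40:
            w=W[l==i]; w=w[w[:,2]>np.nanmax(w[:,2])-0.01]; q=(np.nanmin(w,0)+np.nanmax(w,0))/2
            q[2]=np.nanpercentile(w[:,2],90)
            print(c[i].round(),st[i,2:],"world",q.round(4),"med",np.nanmedian(w,0).round(4),"in tool mm",((q-p)@r*1000).round(1))
    print([f"pics/{cam}_{s['time']:.2f}.png"])
for c in sys.argv[1:]: look(c)
E
python3 m.py wrist top; ls pics
```

```text
1.65 [0.60685801 0.07658953 0.23713496] 0.00023147142512612134 [-0.13810233  1.32497153 -0.40293806]
x [-8.23971404e-01  5.66630940e-01  7.09065987e-04] z [-1.32854737e-03 -6.80548514e-04 -9.99998886e-01]
[268. 114.] [ 17  17 217] world [0.5343 0.1146 0.1083] med [0.5342 0.1146 0.1069] in tool mm [ 81.2  -9.7 129. ]
[269. 157.] [ 16  17 211] world [0.5667 0.0924 0.1078] med [0.5663 0.0928 0.1066] in tool mm [ 42.   -9.5 129.3]
[269. 196.] [ 15  18 215] world [0.5987 0.0702 0.1079] med [0.5985 0.0707 0.1067] in tool mm [  3.   -9.7 129.3]
[270. 233.] [ 16  20 250] world [0.632  0.0473 0.1079] med [0.6311 0.048  0.1066] in tool mm [-37.4  -9.7 129.2]
['pics/wrist_1.65.png']
1.7 [0.60540951 0.0786629  0.23738611] 0.0003572482532342259 [-0.04831117  0.67817506  0.59484369]
x [-0.8248688   0.56532153  0.00174174] z [-2.01244746e-03  1.44572091e-04 -9.99997965e-01]
[242. 217.] [ 12  13 108] world [0.5676 0.0918 0.1089] med [0.567  0.091  0.1077] in tool mm [ 38.4 -10.4 128.6]
['pics/top_1.70.png']
top.png
top_1.70.png
wrist_1.65.png
```

Call:
arm_command:
  commands:
    - {"twist": [0,0,0],"translation": [-20,-5,0],"grip": -1}
    - {"twist": [0,0,0],"translation": [-18,-5,0],"grip": -1}
    - {"twist": [0,0,0],"translation": [0,0,30],"grip": -1}
    - {"twist": [0,0,0],"translation": [0,0,30],"grip": -1}
    - {"twist": [0,0,0],"translation": [0,0,30],"grip": -1}
    - {"twist": [0,0,0],"translation": [0,0,20],"grip": -1}
    - {"twist": [0,0,0],"translation": [0,0,0],"grip": -1}
    - {"twist": [0,0,0],"translation": [0,0,0],"grip": -1}

```text
time: 2.55
tool_pos: [0.6302, 0.0518, 0.1297]
tcp_rot: [0.294, 0.956, 0.0, 0.0]
force: [0.9, 0.2, 0.1]
grip_width: 0.0007
grip_force: 0.0
```

```bash
python3 m.py wrist side; python3 -c "
from h import *
for i in range(3): print(robot.observe()['tool_pos'],robot.observe()['force'])"; ls pics
```

```text
2.55 [0.63022131 0.05177885 0.12965454] 0.0007286421543763133 [0.93405244 0.17845566 0.10989422]
x [-8.27219257e-01  5.61879153e-01 -3.44673453e-04] z [ 4.52720020e-04  5.30813448e-05 -9.99999896e-01]
[275.  45.] [ 31  41 951] world [0.5343 0.1143 0.1079] med [0.5352 0.1138 0.1065] in tool mm [114.5  -2.2  21.7]
[274. 121.] [ 28  29 601] world [0.567  0.0921 0.1079] med [0.5669 0.0921 0.1068] in tool mm [74.9 -2.2 21.7]
[275. 187.] [ 26  30 602] world [0.5994 0.0699 0.1079] med [0.5987 0.0703 0.1067] in tool mm [35.7 -2.3 21.7]
[275. 241.] [ 25  32 433] world [0.6226 0.0573 0.1458] med [0.6224 0.0572 0.1424] in tool mm [  9.4   0.3 -16.1]
['pics/wrist_2.55.png']
2.6 [0.63064907 0.05154607 0.130287  ] 0.0007203125917580378 [-0.44732088  0.7940023   0.03741907]
x [-0.82707274  0.56209228 -0.00172109] z [ 2.00312930e-03 -1.14492379e-04 -9.99997987e-01]
[249. 211.] [ 11  16 135] world [0.6323 0.0469 0.1084] med [0.6319 0.0486 0.106 ] in tool mm [-4.  -2.9 21.9]
[266. 222.] [ 11  17 145] world [0.5998 0.069  0.1088] med [0.5997 0.0719 0.106 ] in tool mm [35.4 -2.9 21.5]
[285. 233.] [ 10  17 144] world [0.5672 0.0918 0.1087] med [0.567  0.0944 0.1064] in tool mm [75.1 -2.4 21.5]
[304. 245.] [ 12  18 159] world [0.5345 0.1145 0.1082] med [0.5342 0.1172 0.1064] in tool mm [115.   -2.   21.9]
['pics/side_2.60.png']
[0.6307996  0.05133013 0.13044979] [ 0.71199817 -1.04736554 -0.07098695]
[0.6307996  0.05133013 0.13044979] [ 0.71199817 -1.04736554 -0.07098695]
[0.6307996  0.05133013 0.13044979] [ 0.71199817 -1.04736554 -0.07098695]
side_2.60.png
top.png
top_1.70.png
wrist_1.65.png
wrist_2.55.png
```

The wrist, side and top views agree. From the tool, cap 1 is at about (-4, -2.5) mm, with contact 22 mm below.

Call:
arm_command:
  commands:
    - {"twist": [0,0,0],"translation": [-4,-2.5,0],"grip": -1}
    - {"twist": [0,0,0],"translation": [0,0,10],"grip": -1}
    - {"twist": [0,0,0],"translation": [0,0,7],"grip": -1}
    - {"twist": [0,0,0],"translation": [0,0,4],"grip": -1}
    - {"twist": [0,0,0],"translation": [0,0,3],"grip": -1}
    - {"twist": [0,0,0],"translation": [0,0,3],"grip": -1}
    - {"twist": [0,0,0],"translation": [0,0,0],"grip": -1}
    - {"twist": [0,0,0],"translation": [0,0,0],"grip": -1}

```text
time: 3.45
tool_pos: [0.6322, 0.0465, 0.102]
tcp_rot: [0.294, 0.956, -0.0, -0.0]
force: [-3.8, -1.2, 3.5]
grip_width: 0.0004
grip_force: 2.0
```

```bash
python3 m.py side wrist; python3 m.py side|head -1; python3 m.py side |head -1; ls pics
```

```text
3.45 [0.63221014 0.04645776 0.10204921] 0.00043553365514423047 [-3.75651987 -1.1870894   3.4790764 ]
x [-8.26553180e-01  5.62858632e-01  2.71420916e-05] z [-1.32412260e-04 -1.46224432e-04 -9.99999981e-01]
[250. 217.] [ 9 12 87] world [0.6317 0.0572 0.1088] med [0.6295 0.0577 0.1065] in tool mm [ 6.5  8.6 -6.8]
[266. 222.] [ 11  17 143] world [0.5999 0.069  0.1082] med [0.5995 0.0724 0.1064] in tool mm [39.4  0.4 -6.1]
[285. 233.] [ 12  17 150] world [0.567  0.0917 0.1082] med [0.5669 0.0948 0.1061] in tool mm [79.3  0.7 -6.2]
[304. 245.] [ 12  18 158] world [0.5346 0.1144 0.108 ] med [0.534  0.1173 0.1061] in tool mm [118.9   1.2  -6. ]
['pics/side_3.45.png']
3.5 [0.63221736 0.04645709 0.10204157] 0.0002507200219902231 [-2.21898396 -0.21791727  4.38612099]
x [-8.26547162e-01  5.62867470e-01 -2.09360557e-05] z [-7.79074210e-05 -1.51599120e-04 -9.99999985e-01]
[281.  20.] [  38   47 1447] world [0.5345 0.1144 0.1079] med [0.5359 0.1131 0.1065] in tool mm [119.    1.2  -5.8]
[280. 110.] [ 33  35 909] world [0.5671 0.092  0.1081] med [0.567  0.0919 0.1068] in tool mm [79.5  0.9 -6. ]
[280. 190.] [ 31  36 861] world [0.5994 0.0697 0.1078] med [0.5986 0.0702 0.1066] in tool mm [40.2  0.8 -5.8]
[279. 246.] [ 26  39 389] world [0.6256 0.0511 0.1262] med [0.6255 0.0511 0.1224] in tool mm [  8.    0.1 -24.2]
['pics/wrist_3.50.png']
3.55 [0.63223085 0.04645893 0.10204117] 0.0003237485012334325 [-3.2627414  -1.19856751  4.4122433 ]
3.6 [0.63225179 0.04649416 0.10200459] 0.0008023215770652066 [-3.65235507  0.23287856  3.72946487]
side_2.60.png
side_3.45.png
side_3.55.png
side_3.60.png
top.png
top_1.70.png
wrist_1.65.png
wrist_2.55.png
wrist_3.50.png
```

Cap 1 is dipped about 6 mm: Fz is about 4 N, the tip is at 0.102, and the other caps are still at 0.108. I'll rise and move to cap 2.

Call:
arm_command:
  commands:
    - {"twist": [0,0,0],"translation": [0,0,-8],"grip": -1}
    - {"twist": [0,0,0],"translation": [0,0,-10],"grip": -1}
    - {"twist": [0,0,0],"translation": [0,0,0],"grip": -1}
    - {"twist": [0,0,0],"translation": [20,0.3,0],"grip": -1}
    - {"twist": [0,0,0],"translation": [20,0.5,0],"grip": -1}
    - {"twist": [0,0,0],"translation": [0,0,0],"grip": -1}
    - {"twist": [0,0,0],"translation": [0,0,0],"grip": -1}
    - {"twist": [0,0,0],"translation": [0,0,0],"grip": -1}

```text
time: 4.45
tool_pos: [0.6005, 0.0692, 0.1198]
tcp_rot: [0.295, 0.956, 0.0, 0.0]
force: [-0.7, 0.4, -0.3]
grip_width: 0.0006
grip_force: 0.0
```

```bash
python3 m.py side wrist; ls -t pics|head -2
```

```text
4.45 [0.6004814  0.06916068 0.11978258] 0.0006306192601295302 [-0.70948364  0.37224005 -0.29798369]
x [-8.26321271e-01  5.63198629e-01 -6.79349332e-04] z [ 7.36479286e-04 -1.25676164e-04 -9.99999721e-01]
[249. 211.] [ 12  16 145] world [0.6171 0.0721 0.1255] med [0.6171 0.0721 0.1255] in tool mm [-12.1  11.8  -5.7]
[267. 222.] [ 11  17 137] world [0.5985 0.0818 0.1253] med [0.5979 0.0816 0.1232] in tool mm [ 8.8  9.3 -5.5]
[285. 233.] [ 11  18 146] world [0.5671 0.0916 0.1084] med [0.5671 0.0947 0.1066] in tool mm [40.2 -0.3 11.4]
[304. 246.] [ 11  17 151] world [0.5339 0.1147 0.1083] med [0.5339 0.1173 0.1061] in tool mm [80.7  0.1 11.4]
['pics/side_4.45.png']
4.5 [0.6004336  0.06914127 0.11970491] 0.0003515234886746879 [-0.31846936 -0.13009421  0.55917137]
x [-8.26252812e-01  5.63299219e-01 -5.29975292e-04] z [ 5.69442463e-04 -1.05577578e-04 -9.99999832e-01]
[279. 110.] [ 30  32 711] world [0.5341 0.1146 0.108 ] med [0.534  0.1146 0.1069] in tool mm [80.4  0.2 11.7]
[279. 182.] [ 28  32 671] world [0.5664 0.0923 0.1079] med [0.5658 0.0928 0.1067] in tool mm [41.1 -0.  11.7]
[278. 240.] [ 25  36 520] world [0.5924 0.0743 0.1366] med [0.5926 0.0746 0.1334] in tool mm [  9.5  -0.3 -16.9]
[279. 290.] [ 7 22 66] world [0.5939 0.0741 0.1647] med [0.5931 0.0743 0.163 ] in tool mm [  8.2   0.4 -45. ]
['pics/wrist_4.50.png']
wrist_4.50.png
side_4.45.png
```

Call:
arm_command:
  commands:
    - {"twist": [0,0,0],"translation": [0.7,0,4],"grip": -1}
    - {"twist": [0,0,0],"translation": [0,0,4.5],"grip": -1}
    - {"twist": [0,0,0],"translation": [0,0,3],"grip": -1}
    - {"twist": [0,0,0],"translation": [0,0,3],"grip": -1}
    - {"twist": [0,0,0],"translation": [0,0,2.5],"grip": -1}
    - {"twist": [0,0,0],"translation": [0,0,0],"grip": -1}
    - {"twist": [0,0,0],"translation": [0,0,0],"grip": -1}
    - {"twist": [0,0,0],"translation": [0,0,0],"grip": -1}

```text
time: 5.35
tool_pos: [0.5992, 0.07, 0.103]
tcp_rot: [0.294, 0.956, -0.0, 0.0]
force: [-1.3, 0.2, 4.0]
grip_width: 0.0005
grip_force: 1.6
```

```bash
python3 m.py side wrist | grep -v '^x'; python3 - <<'E'
import cv2,numpy as np,glob
f=sorted(glob.glob("pics/side_5*"))[-1]
a=[cv2.resize(cv2.imread(p)[170:290,200:350],None,fx=2.6,fy=2.6,interpolation=cv2.INTER_CUBIC) for p in ("pics/side_3.45.png",f)]
cv2.imwrite("pics/cmp.png",np.hstack(a))
E
```

```text
5.35 [0.59918441 0.07003834 0.10302355] 0.00048030626028472433 [-1.31847985  0.21398027  4.03290625]
[249. 211.] [ 13  16 150] world [0.6135 0.1375 0.1818] med [0.6136 0.1374 0.1812] in tool mm [ 26.1  63.8 -78.8]
[267. 227.] [ 9 12 84] world [0.5969 0.0804 0.1097] med [0.5961 0.0793 0.1063] in tool mm [ 7.7  7.3 -6.7]
[285. 233.] [ 11  16 143] world [0.5671 0.0911 0.1083] med [0.567  0.0946 0.1062] in tool mm [38.4 -0.6 -5.3]
[304. 246.] [ 12  17 156] world [0.5346 0.1148 0.1082] med [0.534  0.1175 0.106 ] in tool mm [78.6  0.7 -5.2]
['pics/side_5.35.png']
5.4 [0.59916917 0.07001066 0.10298655] 0.0004990919266052754 [-2.01742852 -1.17791199  3.99988309]
[279. 111.] [ 34  35 890] world [0.534  0.1146 0.108 ] med [0.5339 0.1145 0.1069] in tool mm [78.9  0.2 -5.1]
[279. 190.] [ 30  37 847] world [0.5664 0.0924 0.1078] med [0.5657 0.0928 0.1067] in tool mm [39.7  0.1 -4.8]
[279. 247.] [ 25  39 344] world [0.5931 0.0748 0.1264] med [0.593  0.0749 0.1239] in tool mm [  7.7   0.5 -23.5]
[278. 333.] [ 22   9 149] world [0.5822 0.0818 0.1849] med [0.5821 0.0821 0.1839] in tool mm [ 20.6   0.2 -81.9]
['pics/wrist_5.40.png']
```

View pics/cmp.png

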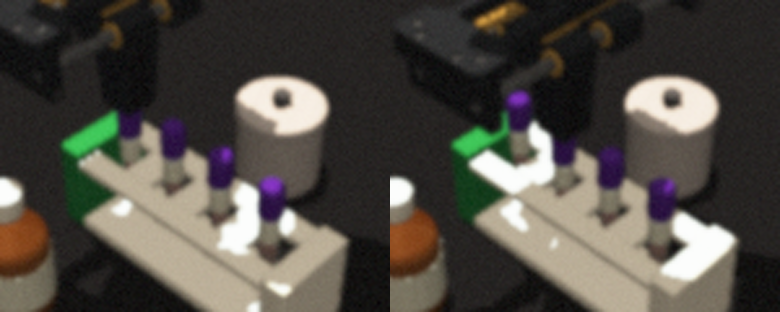

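Left crop: fingertips on cap 1 at (130,110). Right crop: cap 1 back up at (518,105), fingertips on cap 2 at (565,140), and caps 3 and 4 standing. The rack hasn't moved. Next is cap 3.

Call:
arm_command:
  commands:
    - {"twist": [0,0,0],"translation": [0,0,-8],"grip": -1}
    - {"twist": [0,0,0],"translation": [0,0,-9],"grip": -1}
    - {"twist": [0,0,0],"translation": [0,0,0],"grip": -1}
    - {"twist": [0,0,0],"translation": [20,0,0],"grip": -1}
    - {"twist": [0,0,0],"translation": [20,0,0],"grip": -1}
    - {"twist": [0,0,0],"translation": [0,0,0],"grip": -1}
    - {"twist": [0,0,0],"translation": [0,0,0],"grip": -1}
    - {"twist": [0,0,0],"translation": [0,0,0],"grip": -1}

```text
time: 6.25
tool_pos: [0.5668, 0.0921, 0.1198]
tcp_rot: [0.295, 0.956, 0.0, 0.0]
force: [0.6, -0.1, -1.0]
grip_width: 0.0005
grip_force: 0.0
```

```bash
python3 m.py wrist | grep -v '^x'
```

```text
6.25 [0.56678504 0.09214034 0.11979034] 0.00047386172835636796 [ 0.56044771 -0.08404641 -1.00339149]
[279. 183.] [ 28  32 676] world [0.5334 0.1149 0.1079] med [0.5327 0.1153 0.1067] in tool mm [40.4 -0.  11.9]
[279. 240.] [ 25  35 479] world [0.559  0.0978 0.1374] med [0.5591 0.0977 0.134 ] in tool mm [  9.6   0.3 -17.6]
[279. 290.] [ 5 20 58] world [0.5604 0.097  0.1647] med [0.5598 0.0977 0.164 ] in tool mm [  8.    0.5 -45. ]
[278. 348.] [ 25  35 724] world [0.5517 0.1028 0.2105] med [0.5518 0.1026 0.21  ] in tool mm [ 18.4   0.3 -90.7]
['pics/wrist_6.25.png']
```

Call:
arm_command:
  commands:
    - {"twist": [0,0,0],"translation": [0,0,4],"grip": -1}
    - {"twist": [0,0,0],"translation": [0,0,4.5],"grip": -1}
    - {"twist": [0,0,0],"translation": [0,0,3],"grip": -1}
    - {"twist": [0,0,0],"translation": [0,0,3],"grip": -1}
    - {"twist": [0,0,0],"translation": [0,0,2.5],"grip": -1}
    - {"twist": [0,0,0],"translation": [0,0,0],"grip": -1}
    - {"twist": [0,0,0],"translation": [0,0,0],"grip": -1}
    - {"twist": [0,0,0],"translation": [0,0,0],"grip": -1}

```text
time: 7.1
tool_pos: [0.5661, 0.0925, 0.103]
tcp_rot: [0.294, 0.956, -0.0, 0.0]
force: [-0.6, -1.1, 3.8]
grip_width: 0.0004
grip_force: 1.6
```

```bash
python3 m.py side wrist | grep -v '^x'
```

```text
7.1 [0.56614457 0.09250521 0.10300904] 0.00040807964010794115 [-0.64351457 -1.14777467  3.75464209]
[267. 224.] [10 14 98] world [0.5816 0.1674 0.1883] med [0.5826 0.1754 0.1822] in tool mm [ 29.3  70.6 -85.3]
[285. 239.] [ 9 13 85] world [0.5656 0.1045 0.1116] med [0.5658 0.1063 0.1093] in tool mm [ 7.2  9.6 -8.6]
[304. 246.] [ 12  17 152] world [0.5344 0.1146 0.1082] med [0.534  0.1171 0.1063] in tool mm [38.7  0.4 -5.2]
['pics/side_7.10.png']
7.15 [0.56615584 0.09251429 0.10297826] 0.00030809643641527723 [-0.59156205 -0.64568717  3.58809293]
[279. 190.] [ 30  36 841] world [0.5334 0.1149 0.1079] med [0.5326 0.1154 0.1067] in tool mm [39.6  0.1 -4.9]
[279. 247.] [ 25  38 328] world [0.5603 0.0969 0.1245] med [0.56   0.097  0.1222] in tool mm [  7.3   0.3 -21.5]
[278. 333.] [ 21   8 127] world [0.5491 0.1045 0.1845] med [0.549  0.1043 0.184 ] in tool mm [ 20.8   0.3 -81.6]
[278. 356.] [ 22  19 381] world [0.6288 0.0492 0.1001] med [0.6261 0.0514 0.0965] in tool mm [-76.1  -0.5   2.9]
['pics/wrist_7.15.png']
```

Cap 3 is dipped: Fz is about 3.7 N and the tip is at 0.103. Next is cap 4.

Call:
arm_command:
  commands:
    - {"twist": [0,0,0],"translation": [0,0,-8],"grip": -1}
    - {"twist": [0,0,0],"translation": [0,0,-9],"grip": -1}
    - {"twist": [0,0,0],"translation": [0,0,0],"grip": -1}
    - {"twist": [0,0,0],"translation": [20,0,0],"grip": -1}
    - {"twist": [0,0,0],"translation": [20,0,0],"grip": -1}
    - {"twist": [0,0,0],"translation": [0,0,0],"grip": -1}
    - {"twist": [0,0,0],"translation": [0,0,0],"grip": -1}
    - {"twist": [0,0,0],"translation": [0,0,0],"grip": -1}

```text
time: 8.0
tool_pos: [0.5337, 0.1147, 0.1198]
tcp_rot: [0.295, 0.956, 0.0, 0.0]
force: [0.4, -0.0, 0.0]
grip_width: 0.0006
grip_force: 0.0
```

Call:
arm_command:
  commands:
    - {"twist": [0,0,0],"translation": [0,0,4],"grip": -1}
    - {"twist": [0,0,0],"translation": [0,0,4.5],"grip": -1}
    - {"twist": [0,0,0],"translation": [0,0,3],"grip": -1}
    - {"twist": [0,0,0],"translation": [0,0,3],"grip": -1}
    - {"twist": [0,0,0],"translation": [0,0,2.5],"grip": -1}
    - {"twist": [0,0,0],"translation": [0,0,0],"grip": -1}
    - {"twist": [0,0,0],"translation": [0,0,0],"grip": -1}
    - {"twist": [0,0,0],"translation": [0,0,0],"grip": -1}

```text
time: 8.8
tool_pos: [0.5331, 0.115, 0.103]
tcp_rot: [0.295, 0.956, -0.0, 0.0]
force: [-0.1, -0.8, 3.7]
grip_width: 0.0005
grip_force: 1.6
```

```bash
python3 m.py side | grep -v '^x'
```

```text
8.8 [0.53310791 0.11500957 0.10301136] 0.0005263029314655073 [-0.05751594 -0.83353915  3.68080292]
[304. 251.] [11 13 98] world [0.533  0.127  0.1121] med [0.5333 0.1287 0.1091] in tool mm [ 6.8  9.8 -9. ]
['pics/side_8.80.png']
```

Cap 4 is dipped too. I'll rise well clear and back off so the cameras can see the rack.

Call:
arm_command:
  commands:
    - {"twist": [0,0,0],"translation": [0,0,-8],"grip": -1}
    - {"twist": [0,0,0],"translation": [0,0,-20],"grip": -1}
    - {"twist": [0,0,0],"translation": [0,0,-35],"grip": -1}
    - {"twist": [0,0,0],"translation": [0,0,-35],"grip": -1}
    - {"twist": [0,0,0],"translation": [0,0,-35],"grip": -1}
    - {"twist": [0,0,0],"translation": [40,0,0],"grip": -1}
    - {"twist": [0,0,0],"translation": [40,0,0],"grip": -1}
    - {"twist": [0,0,0],"translation": [40,0,0],"grip": -1}

```text
time: 9.65
tool_pos: [0.4324, 0.1833, 0.2361]
tcp_rot: [0.295, 0.956, 0.0, -0.0]
force: [0.4, 0.7, 1.0]
grip_width: 0.0001
grip_force: 0.0
```

Call:
arm_command:
  commands:
    - {"twist": [0,0,0],"translation": [40,0,0],"grip": -1}
    - {"twist": [0,0,0],"translation": [40,0,0],"grip": -1}
    - {"twist": [0,0,0],"translation": [40,0,0],"grip": -1}
    - {"twist": [0,0,0],"translation": [0,0,0],"grip": -1}
    - {"twist": [0,0,0],"translation": [0,0,0],"grip": -1}
    - {"twist": [0,0,0],"translation": [0,0,0],"grip": -1}
    - {"twist": [0,0,0],"translation": [0,0,0],"grip": -1}
    - {"twist": [0,0,0],"translation": [0,0,0],"grip": -1}

```text
time: 10.45
tool_pos: [0.3353, 0.2498, 0.2356]
tcp_rot: [0.295, 0.955, -0.0, -0.0]
force: [-1.3, 0.1, -0.2]
grip_width: 0.0005
grip_force: 0.0
```

```bash
python3 m.py top side| grep -v '^x'; cp pics/top_1*[!0].png /dev/null 2>&1; ls -t pics | head -2; cp "$(ls -t pics/top_1*.png|head -1)" pics/final.png
```

```text
10.45 [0.33526721 0.2497817  0.23562381] 0.0004727348106123612 [-1.27351715  0.05214544 -0.2167784 ]
[276. 166.] [ 12  14 136] world [0.6335 0.0466 0.1091] med [0.6329 0.046  0.1073] in tool mm [-360.9    0.4  126.5]
[259. 191.] [ 13  14 126] world [0.6008 0.0687 0.1095] med [0.5996 0.0685 0.1073] in tool mm [-3.214e+02  2.000e-01  1.261e+02]
[242. 217.] [ 13  13 123] world [0.5677 0.0912 0.1092] med [0.5668 0.0909 0.1075] in tool mm [-2.814e+02  2.000e-01  1.264e+02]
[225. 243.] [ 14  13 131] world [0.5344 0.1136 0.1093] med [0.5343 0.1132 0.1072] in tool mm [-2.412e+02 -1.000e-01  1.262e+02]
['pics/top_10.45.png']
10.5 [0.33517219 0.24981837 0.23562013] 0.0003310028522860505 [-0.05116632 -0.25168599  0.25029068]
[249. 211.] [ 12  16 144] world [0.6324 0.0467 0.1083] med [0.632  0.0493 0.1063] in tool mm [-3.601e+02 -1.000e-01  1.272e+02]
[266. 222.] [ 12  17 147] world [0.5999 0.0694 0.1084] med [0.5994 0.0718 0.1061] in tool mm [-3.204e+02  3.000e-01  1.272e+02]
[285. 233.] [ 12  18 150] world [0.5671 0.0916 0.1085] med [0.567  0.0945 0.1063] in tool mm [-2.808e+02  2.000e-01  1.271e+02]
[304. 245.] [ 12  18 159] world [0.5346 0.1142 0.1081] med [0.5341 0.1172 0.1059] in tool mm [-241.1    0.5  127.5]
['pics/side_10.50.png']
side_10.50.png
top_10.45.png
```

View pics/final.png

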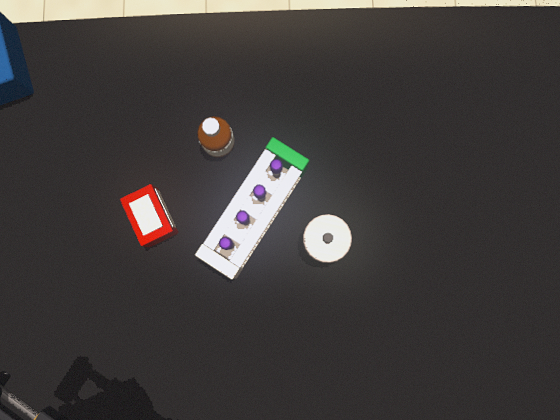

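All four caps are up at their starting pixels, (276,166) to (225,243). The rack, pot, bottle and box haven't moved, and the hand is clear at the bottom left.

```bash
python3 -c "
from workcell import robot
print(robot.sign_off())"
```

```text
the job is handed in; nothing more can be done
None
```

I dipped the four caps one at a time from the green end, each about 5–6 mm at roughly 4 N, and all four sprang back up; the rack, pot, bottle and box did not move, the hand is clear, and the job is handed in (no verdict was returned).

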